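# Sort machine keys from the pocket tray into their length lanes

## Robot

A 6-joint arm with a two-finger parallel gripper is mounted at the origin on the work surface. World frame = base frame: x ahead of the robot, y to its left, z up, the work surface at z = 0. Lengths are in m, angles in rad, forces in N, time in s.
With the tool pointing down it reaches from about 0.25 to 0.725 m from the base axis. Payload 4 kg.
Tool frame: the origin (TCP) lies on the front face of the gripper's body, between the roots of the fingers; the fingertips stand 73 mm ahead of it and the grasp point (between the pads) lies 54 mm ahead of it; z points along the fingers, y is the line along which they close (so a half turn about z gives the same grasp; the last joint's range is limited). The gripper opens to 85 mm and grips with 20 to 120 N. Pads are 22 mm wide; open, the fingers measure 114 mm over their backs; the gripper's body (76 mm by 85 mm) begins 54 mm behind the grasp point. The pads swing forward as they close: fully open they stand 13 mm farther back than shut.
Start: joints at [1.186, 0.241, 0.005, 1.335, 0, 1.571], TCP at [0.188, 0.463, 0.304] pointing down, gripper open.
Joint ranges: [-2.72, 2.72], [-1.05, 1.87], [-1.09, 1.28], [-1.99, 2.15], [-1.42, 1.44], [-3.14, 3.14]. Speed limits (rad/s): [2.79, 2.79, 3.14, 3.14, 3.14, 3.14].

## Interface

Orientations are given as a unit quaternion [x, y, z, w].
In Python, from workcell import bot gives the robot as it stands. The module is installed in compiled form; this text tells all that it offers.
- The arm moves only by the tool step_arm, never from a script. Its argument "rows" is a list of rows, each a list of 2 entries, a list of its own where there are three numbers: the shift along the tool's x, y, z in mm, then the turn about the tool's z in degrees. A call has 1 to 12 rows; each row is the pose to reach, as a shift and turn from the pose commanded when the call began, along the tool's axes at that moment; what a row does not reach only later rows make up. A row lasts 1/8 s, in which the tool goes at most 62.5 mm and 10.7 degrees, less where a joint would pass 70% of its speed; a pose out of reach is approached as far as the arm can. A call with a gripper value outside its range is refused whole. "claw" is the gripper's target within -1 to 1 (shut at 1, half-way at 0, fully open at -1), set as the call begins (left out, the last holds). The fingers move at their own pace and stop on an object; the grip force is fixed at half the most. Time passes only in rows, so rows that repeat a pose let the fingers close. It gives the time, the measured TCP pose, the force, the opening and the grip force at its end, in the units of the state.
- bot.get_obs(): the state, without advancing time (a new reading comes with each control period).
- bot.camera(name): name is "side" or "top" or "wrist"; returns (picture, depth): 384x512x3 uint8, red, green, blue; 384x512 float32, m along the optical axis (not along the pixel's ray), 0 where there is no reading.
- bot.camera_params(name): a dict with "fx", "fy", "cx", "cy" (pixels), "pose" (4x4, takes a point from camera to world coordinates). Camera axes: x right, y up, looking along -z (the intrinsics and any distortion apply to the point x, -y, -z); pixel columns grow to the right and rows downward; lengths in m; the calibration is good to about 2 mm. A picture is of the moment at which its call begins: read the wrist's pose just before it. camera_params takes no time and is no camera call; for the wrist camera it gives the pose at the moment of the call.
- bot.job_done(): hands the job in; it is judged then, once.
Trained networks look in the newest picture that a camera, given by its name, has taken for a name from the list of things; names that differ only in an ending like _2 or _b are one class to them, and where a whole thing is asked for, a point or a joint stands for the part that bears it (a point fixed in the world has none). Each returns a list of dicts, best first, with "score" (0 to 1); they miss things now and then, are a little off and sometimes report something else, mostly with a low value. They report only what shows in the picture. A call takes as long as a camera call. They do not tell look-alikes from the thing itself.
- bot.trace(target, camera): "pixels" (384x512 bool, what is visible of it) and "uv" ([column, row] in pixels, amid what is visible of it).
The state is a dict: "clock": time; "joint_pos": joint angles; "joint_vel": joint speeds; "tau": joint torques, N m; "eef_pos": TCP position; "tool_rot": TCP orientation; "ft_force": force on the tool from outside, world axes, zero at the start; "ft_torque": the same for the moment, N m; "grip_width": finger opening in m; "grasp_force": force on a finger pad.
Only numpy, scipy, OpenCV 4.12 (cv2) and the standard library are available. Lean on these libraries where they do the work, as an engineer would, in place of code of your own. Each camera call takes 0.05 s, during which the arm holds its last target. There are 200 camera calls.

## Task

Slide the clear cover of the pocket tray fully open, then pick the steel keys out of the pockets and sort them by length: short (22 mm) into the blue lane, medium (32 mm) into the yellow, long (42 mm) into the red, each key lying flat on the lane's floor and squarely across it. When all are sorted, slide the cover fully shut again; leave the other tools on the bench alone.

Things in the scene. Friction and masses are not known exactly. Their poses are not given: they have to be found in the camera images.
- tray: black pocket tray, fixed. Origin: underside, centre of the pockets; x = way the cover opens. Side rails: inner faces y +-99 mm, 22 mm high. Pockets 18 (y) x 50 (x) mm at x +-28, y +-21 and +-63; floor 3, plate top 7 mm above the bench. Each holds at most one key, along x. From x 62 to 190 mm a solid grey deck 22 mm high, where the open cover parks
- cover (a joint): clear sliding cover of the tray, orange edges: 0 = shut over all pockets, 0.125 m = fully open, slid along the tray's +x (away from the robot) onto the deck. About 2 N of friction, stays where left. 124 x 202 mm, 22 to 26 mm above the bench, clear of the keys below it
- cover_grip (a point): middle of the orange bar handle on the cover: 14 mm thick (tray x), 50 mm long (tray y), 24 mm tall, standing from 26 to 50 mm above the bench (this point is at 38 mm); moves with the cover. Shut, it is at x = -50, y = 0 mm in the tray's frame
- lane_short: blue sorting lane for the short keys, a shallow open trough fixed to the bench: inside 31 mm wide (its x) and 140 mm long (its y), floor 3 mm and wall tops 8 mm above the bench, walls 4 mm thick. Origin: underside, centre; z up. Keys lie across it, key length along the lane's x, spaced out along y
- lane_medium: yellow sorting lane for the medium keys, a shallow open trough fixed to the bench: inside 41 mm wide (its x) and 140 mm long (its y), floor 3 mm and wall tops 8 mm above the bench, walls 4 mm thick. Origin: underside, centre; z up. Keys lie across it, key length along the lane's x, spaced out along y
- lane_long: red sorting lane for the long keys, a shallow open trough fixed to the bench: inside 51 mm wide (its x) and 140 mm long (its y), floor 3 mm and wall tops 8 mm above the bench, walls 4 mm thick. Origin: underside, centre; z up. Keys lie across it, key length along the lane's x, spaced out along y
- key_short1: bright steel machine key (square bar), 22 mm long (its x) and 12 x 12 mm in section; one of the short ones (22 mm; the others are 22, 32 or 42 mm and look alike but for length). Origin: its centre. May be absent
- key_short2: bright steel machine key (square bar), 22 mm long (its x) and 12 x 12 mm in section; one of the short ones (22 mm; the others are 22, 32 or 42 mm and look alike but for length). Origin: its centre. May be absent
- key_short3: bright steel machine key (square bar), 22 mm long (its x) and 12 x 12 mm in section; one of the short ones (22 mm; the others are 22, 32 or 42 mm and look alike but for length). Origin: its centre. May be absent
- key_medium1: bright steel machine key (square bar), 32 mm long (its x) and 12 x 12 mm in section; one of the medium ones (32 mm; the others are 22, 32 or 42 mm and look alike but for length). Origin: its centre. May be absent
- key_medium2: bright steel machine key (square bar), 32 mm long (its x) and 12 x 12 mm in section; one of the medium ones (32 mm; the others are 22, 32 or 42 mm and look alike but for length). Origin: its centre. May be absent
- key_medium3: bright steel machine key (square bar), 32 mm long (its x) and 12 x 12 mm in section; one of the medium ones (32 mm; the others are 22, 32 or 42 mm and look alike but for length). Origin: its centre. May be absent
- key_long1: bright steel machine key (square bar), 42 mm long (its x) and 12 x 12 mm in section; one of the long ones (42 mm; the others are 22, 32 or 42 mm and look alike but for length). Origin: its centre. May be absent
- key_long2: bright steel machine key (square bar), 42 mm long (its x) and 12 x 12 mm in section; one of the long ones (42 mm; the others are 22, 32 or 42 mm and look alike but for length). Origin: its centre. May be absent
- screwdriver: bystander: screwdriver with red handle, 170 mm long; leave it alone
- hammer: bystander: hammer with wooden handle; leave it alone
- tape_measure: bystander: yellow tape measure, about 60 mm; leave it alone
- marker: bystander: black and blue marker pen; leave it alone
- pliers: bystander: pliers with red handles; leave it alone
- drill: bystander: green and black cordless drill lying on its side; leave it alone
Not all that is in view belongs to the job. What is shaped like the lane_long but black or brown is not meant.

How it is judged:
On the way, in this order (a step that is already met when the one before it is completed fails the run):
1. the cover is fully open (at least 110 mm) (value of joint cover above 0.11 m), for 0.2 s.
2. every key lies flat and across in the lane for its length (x of key_short1 in the frame of lane_short between -0.007 and 0.007 m and y of key_short1 in the frame of lane_short between -0.066 and 0.066 m and z of key_short1 in the frame of lane_short between 0.006 and 0.0125 m and angle between the x axis of each of key_short1, key_short2, key_short3 and the x axis of lane_short, either way round below 0.35 rad and linear speed of each of key_short1, key_short2, key_short3, key_medium1, key_medium2, key_medium3, key_long1, key_long2 below 0.03 m/s and x of key_short2 in the frame of lane_short between -0.007 and 0.007 m and y of key_short2 in the frame of lane_short between -0.066 and 0.066 m and z of key_short2 in the frame of lane_short between 0.006 and 0.0125 m and x of key_short3 in the frame of lane_short between -0.007 and 0.007 m and y of key_short3 in the frame of lane_short between -0.066 and 0.066 m and z of key_short3 in the frame of lane_short between 0.006 and 0.0125 m and x of key_medium1 in the frame of lane_medium between -0.007 and 0.007 m and y of key_medium1 in the frame of lane_medium between -0.066 and 0.066 m and z of key_medium1 in the frame of lane_medium between 0.006 and 0.0125 m and angle between the x axis of each of key_medium1, key_medium2, key_medium3 and the x axis of lane_medium, either way round below 0.35 rad and x of key_medium2 in the frame of lane_medium between -0.007 and 0.007 m and y of key_medium2 in the frame of lane_medium between -0.066 and 0.066 m and z of key_medium2 in the frame of lane_medium between 0.006 and 0.0125 m and x of key_medium3 in the frame of lane_medium between -0.007 and 0.007 m and y of key_medium3 in the frame of lane_medium between -0.066 and 0.066 m and z of key_medium3 in the frame of lane_medium between 0.006 and 0.0125 m and x of key_long1 in the frame of lane_long between -0.007 and 0.007 m and y of key_long1 in the frame of lane_long between -0.066 and 0.066 m and z of key_long1 in the frame of lane_long between 0.006 and 0.0125 m and angle between the x axis of each of key_long1, key_long2 and the x axis of lane_long, either way round below 0.35 rad and x of key_long2 in the frame of lane_long between -0.007 and 0.007 m and y of key_long2 in the frame of lane_long between -0.066 and 0.066 m and z of key_long2 in the frame of lane_long between 0.006 and 0.0125 m), for 0.2 s.
3. the cover is shut again (value of joint cover below 0.005 m), for 0.2 s.
At the end, for the whole second after the job is handed in: Every key that is present lies at rest on the floor of the lane for its length (centre within 7 mm of the lane's centre line, between its end walls), its length within 20 degrees of square across; the cover is shut to within 5 mm (all of step 2 and value of joint cover below 0.005 m); the robot touches nothing.
It fails at once if one of the other tools on the bench is moved (more than 40 mm) (distance of any of screwdriver, hammer, tape_measure, marker, pliers, drill from where it was at the start of the episode above 0.04 m).
Of key_short1, key_short2, key_short3, key_medium1, key_medium2, key_medium3, key_long1, key_long2 only 6 to 8 are there at a start; the rules pass over those that are not, and their reading is None.
At some moment in a run one of key_short1, key_short2, key_short3, key_medium1, key_medium2, key_medium3, key_long1, key_long2 may be knocked a few centimetres aside while the robot is not near it.
Once in a run the grip may slacken for a moment while it holds something.
It also fails if it takes over 210 s, if anything falls off the work surface, if the arm or the gripper's body presses on something with over 40 N, if the wrist force passes 120 N, or if a joint passes its speed limit or range.

## Working session

There is one attempt and no reset: what is moved stays moved. The work goes in short steps, Python scripts to look and compute and a tool call to move; the robot and the scene stay as the last step left them, time stands still between calls to the robot, and variables do not carry over. Pictures are saved under pics/ and viewed, at most 14 in all, crops included, and the job is handed in when it is done.

Besides the shell and the picture viewer there is one more tool, called after "Call:" as name([rows], argument=value, ...), one row to a line, values as JSON. step_arm: Moves the arm, as the interface text tells. Its arguments: {"type":"object","properties":{"rows":{"type":"array"},"claw":{"type":"number"}},"required":["rows"]}

```bash
mkdir -p pics; python3 - <<'E'
from workcell import bot
import cv2,numpy as np
for n in ["top","side"]:
    p,d=bot.camera(n); cv2.imwrite(f"pics/{n}0.png",cv2.resize(p[:,:,::-1],(800,600)))
    c=bot.camera_params(n); print(n,{k:(np.round(v,3).tolist()) for k,v in c.items()})
o=bot.get_obs(); print({k:np.round(v,3).tolist() for k,v in o.items()})
c=bot.camera_params("wrist");print({k:(np.round(v,3).tolist()) for k,v in c.items()})
E
```

```text
top {'fx': 380.346, 'fy': 380.346, 'cx': 257.941, 'cy': 190.298, 'pose': [[-0.007, 0.997, -0.081, 0.441], [-1.0, -0.007, 0.004, 0.03], [0.003, 0.081, 0.997, 1.11], [0.0, 0.0, 0.0, 1.0]]}
side {'fx': 391.426, 'fy': 391.426, 'cx': 252.838, 'cy': 189.992, 'pose': [[0.74, 0.47, -0.481, 0.015], [-0.672, 0.527, -0.52, -0.538], [0.009, 0.708, 0.706, 0.854], [0.0, 0.0, 0.0, 1.0]]}
{'clock': 0.1, 'joint_pos': [1.186, 0.241, 0.004, 1.335, 0.0, 1.571], 'joint_vel': [-0.0, -0.003, 0.002, 0.001, -0.001, -0.001], 'tau': [0.0, -37.314, 25.301, 0.011, 0.0, -0.0], 'eef_pos': [0.188, 0.463, 0.303], 'tool_rot': [0.191, 0.982, -0.001, -0.0], 'ft_force': [0.522, -0.816, -0.803], 'ft_torque': [0.003, 0.002, -0.022], 'grasp_force': 0.0, 'grip_width': 0.085}
{'fx': 272.79, 'fy': 272.79, 'cx': 252.577, 'cy': 190.134, 'pose': [[0.376, -0.877, -0.298, 0.11], [0.926, 0.356, 0.123, 0.494], [-0.001, -0.323, 0.946, 0.373], [0.0, 0.0, 0.0, 1.0]]}
```

View pics/top0.png

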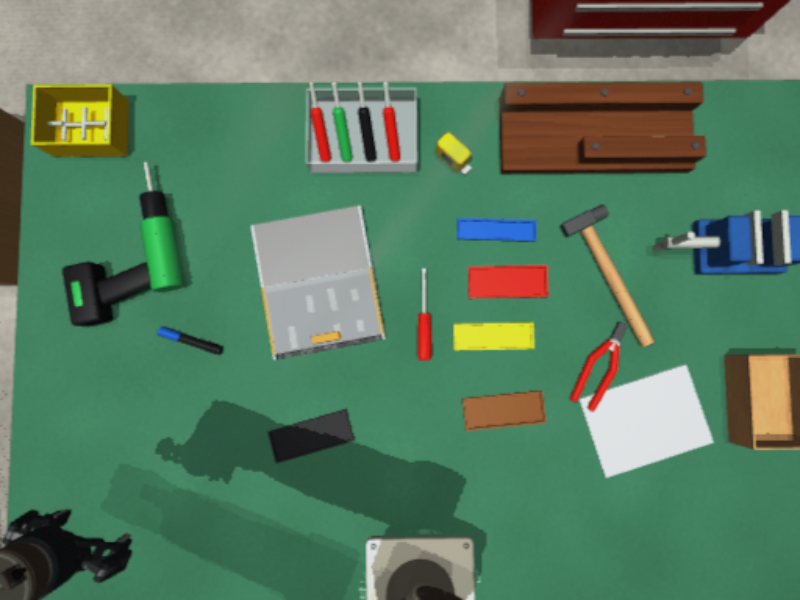

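View pics/side0.png

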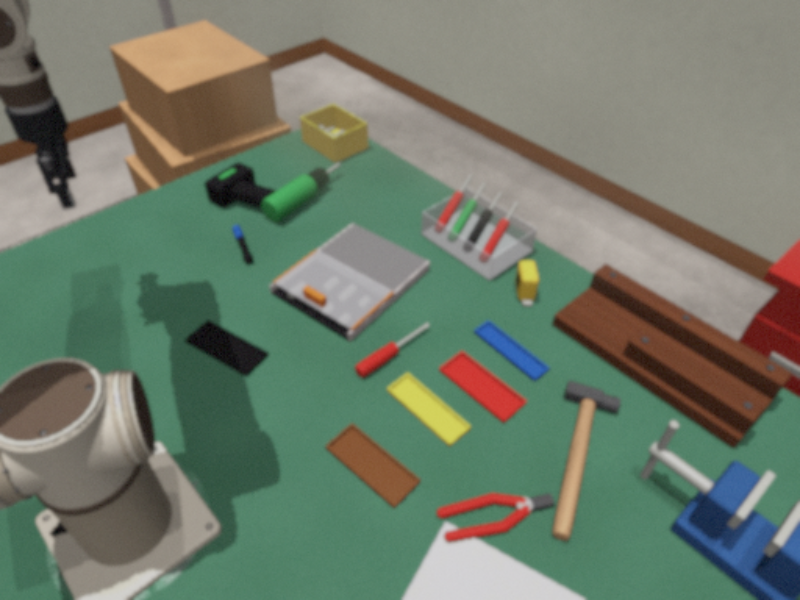

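The top picture shows the tray at about (318,283), with its orange handle at (325,337). The lanes are blue at (497,230), red at (508,281) and yellow at (494,336). The screwdriver lies between the tray and the lanes at (425,315). The side view agrees.

```bash
cat > h.py <<'E'
from workcell import bot
import cv2,numpy as np
from scipy.spatial.transform import Rotation as Ro
def px2w(cp,uv,z):
    uv=np.atleast_2d(uv).astype(float); T=np.array(cp["pose"])
    d=np.c_[(uv[:,0]-cp["cx"])/cp["fx"],-(uv[:,1]-cp["cy"])/cp["fy"],-np.ones(len(uv))]@T[:3,:3].T
    return T[:3,3]+d*((z-T[2,3])/d[:,2])[:,None]
def w2px(cp,P):
    T=np.array(cp["pose"]); c=(np.atleast_2d(P)-T[:3,3])@T[:3,:3]
    return np.c_[cp["cx"]+cp["fx"]*c[:,0]/-c[:,2],cp["cy"]-cp["fy"]*c[:,1]/-c[:,2]]
def rect(cp,mask,z):
    "outline of a mask at height z: centre, sides (long, short) in mm, direction of long side in deg"
    cs,_=cv2.findContours(mask.astype(np.uint8),cv2.RETR_EXTERNAL,cv2.CHAIN_APPROX_NONE)
    c=max(cs,key=len)[:,0]
    w=px2w(cp,c,z)[:,:2]*1000
    r=cv2.minAreaRect(w.astype(np.float32)); b=cv2.boxPoints(r)
    e=[b[1]-b[0],b[2]-b[1]]; l=max(e,key=np.linalg.norm)
    return np.array(r[0]),sorted(r[1])[::-1],np.degrees(np.arctan2(l[1],l[0]))%180
def go(x,y,z,yaw):
    "shift and turn from the present pose to TCP x,y,z (mm), tool x at yaw (deg) or a half turn from it"
    o=bot.get_obs(); R=Ro.from_quat(o["tool_rot"]).as_matrix()
    s=R.T@(np.array([x,y,z])-np.array(o["eef_pos"])*1000)
    now=np.degrees(np.arctan2(R[1,0],R[0,0])); t=-((yaw-now+90)%180-90)
    return np.round(s,1),round(t,1)
E
python3 - <<'E'
from h import *
p,d=bot.camera("top"); cp=bot.camera_params("top")
for n,z in [("tray",.022),("cover",.026),("lane_short",.008),("lane_medium",.008),("lane_long",.008),("cover_grip",.05),("screwdriver",.02)]:
    for r in bot.trace(n,"top")[:3]:
        c,s,a=rect(cp,r["pixels"],z); print(n,round(r["score"],2),np.round(r["uv"]),c.round(1),np.round(s,1),round(a,1),r["pixels"].sum())
hsv=cv2.cvtColor(p,cv2.COLOR_RGB2HSV)
o=(hsv[...,0]>8)&(hsv[...,0]<22)&(hsv[...,1]>120)&(hsv[...,2]>120)
n,l,st,ce=cv2.connectedComponentsWithStats(o.astype(np.uint8))
for i in range(1,n):
    if st[i,4]>15 and 140<ce[i,0]<260:
        c,s,a=rect(cp,l==i,.05); print("orange",st[i],c,np.round(s),a)
E
```

```text
tray 0.73 [206. 179.] [560.  185.4] [255.5 208.6] 10.5 6274
cover 0.89 [206. 199.] [507.5 176.4] [208.  127.9] 99.8 3152
lane_short 0.79 [318. 146.] [ 658.3 -148.3] [147.5  40.5] 87.9 689
lane_medium 0.67 [318. 216.] [ 458.3 -138.7] [145.   46.2] 89.6 815
lane_long 0.92 [324. 180.] [ 560. -167.] [152.3  64.5] 89.6 1117
lane_long 0.73 [199. 279.] [279.4 198. ] [149.  60.] 105.4 1101
lane_long 0.63 [318. 264.] [ 321.3 -156.9] [151.2  61.9] 95.2 1123
cover_grip 0.76 [203. 200.] [505.8 174.3] [202.9 126.6] 100.4 3189
screwdriver 0.52 [271. 217.] [457.7  -9.5] [88.5 25.7] 179.4 262
orange [237 172   7  34  36] [533.1895752   76.34494781] [94.  4.] 10.0797
orange [200 213  13   7  33] [457.3062439  171.00390625] [36. 13.] 103.65347
```

```bash
python3 - <<'E'
from h import *
print(go(457,169,230,100))
E
```

```text
(array([-360.2, -171.8,   73.9]), np.float64(58.0))
```

Call:
step_arm([
  [[-360,-172,74],58],
  [[-360,-172,74],58],
  [[-360,-172,74],58],
  [[-360,-172,74],58],
  [[-360,-172,74],58],
  [[-360,-172,74],58],
  [[-360,-172,74],58],
  [[-360,-172,74],58],
  [[-360,-172,74],58],
  [[-360,-172,74],58],
], claw=0.1)

```text
clock: 1.75
eef_pos: [0.4562, 0.1698, 0.2302]
tool_rot: [0.642, 0.766, 0.0, -0.0]
ft_force: [-0.1, 0.9, -0.3]
grip_width: 0.0384
grasp_force: 0.0
```

```bash
cat >> h.py <<'E'
def look(n,cam="wrist"):
    cp=bot.camera_params(cam); p,d=bot.camera(cam); cv2.imwrite(f"pics/{n}.png",p[:,:,::-1]); return p,d,cp
def hue(p,lo,hi,s=120,v=90):
    h=cv2.cvtColor(p,cv2.COLOR_RGB2HSV); return (h[...,0]>=lo)&(h[...,0]<=hi)&(h[...,1]>s)&(h[...,2]>v)
def comps(cp,m,z,amin=60):
    n,l,st,ce=cv2.connectedComponentsWithStats(m.astype(np.uint8))
    for i in range(1,n):
        if st[i,4]>=amin:
            c,s,a=rect(cp,l==i,z); print(st[i].tolist(),c.round(1),np.round(s,1),round(a,1))
E
python3 - <<'E'
from h import *
p,d,cp=look("w1"); o=bot.get_obs(); print(o["clock"],o["eef_pos"],o["joint_pos"].round(3) if hasattr(o["joint_pos"],'round') else o["joint_pos"],o["grip_width"])
comps(cp,hue(p,5,25),.05)
for n,z in [("cover",.026),("tray",.022)]:
    for r in bot.trace(n,"wrist")[:1]: print(n,r["score"],*rect(cp,r["pixels"],z))
E
```

```text
1.8 [0.45623194 0.16987593 0.23026121] [ 0.356  0.261 -0.166  1.143  0.     1.751] 0.03866398991748965
[240, 81, 132, 4, 428] [484.  271.1] [111.9   2.4] 10.0
[246, 163, 14, 52, 704] [456.  168.7] [52.  12.7] 100.4
[243, 265, 43, 4, 169] [483.2  85.1] [44.9  3.7] 10.0
[321, 265, 28, 4, 82] [557.3  98.7] [28.9  3.8] 12.5
[122, 359, 22, 25, 308] [358.2 -97.8] [51.1 22.4] 63.8
cover 0.64 [505.71710205 174.30963135] [204.79786682128906, 125.09008026123047] 100.27754
tray 0.8 [559.70947266 182.2482605 ] [253.3701934814453, 210.2778778076172] 10.108474
```

View pics/w1.png

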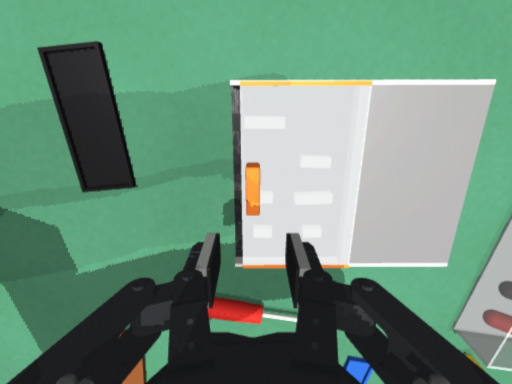

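The handle is the orange bar at pixel (253,189), which puts it at (456,169) mm. It lies square under the gripper, so I'll descend, close and slide.

Call:
step_arm([
  [[1,0,60],0],
  [[1,0,110],0],
  [[1,0,123],0],
  [[1,0,123],0],
])

```text
clock: 2.4
eef_pos: [0.4565, 0.1702, 0.107]
tool_rot: [0.643, 0.766, -0.0, -0.0]
ft_force: [-0.8, -0.4, 0.6]
grip_width: 0.0387
grasp_force: 0.0
```

Call:
step_arm([
  [[0,0,0],0],
  [[0,0,0],0],
  [[0,0,0],0],
  [[0,0,0],0],
  [[0,30,0],0],
  [[0,60,0],0],
  [[0,90,0],0],
  [[0,115,0],0],
  [[0,123,0],0],
  [[0,124,0],0],
  [[0,124,0],0],
], claw=1)

```text
clock: 3.78
eef_pos: [0.5713, 0.1908, 0.109]
tool_rot: [0.642, 0.766, -0.005, -0.006]
ft_force: [-23.7, -2.5, 23.7]
grip_width: 0.0123
grasp_force: 63.3
```

Call:
step_arm([
  [[0,-3,0],0],
  [[0,-3,0],0],
  [[0,-3,0],0],
  [[0,-3,-60],0],
  [[0,-3,-110],0],
  [[0,-3,-160],0],
  [[0,-3,-160],0],
], claw=0.0)

```text
clock: 4.65
eef_pos: [0.5786, 0.1915, 0.2725]
tool_rot: [0.643, 0.766, 0.005, 0.003]
ft_force: [-0.6, -0.0, -0.6]
grip_width: 0.0428
grasp_force: 0.0
```

```bash
python3 - <<'E'
from h import *
p,d,cp=look("t2","top"); 
comps(cp,hue(p,8,22,120,120),.05,15)
p,d,cp=look("w2"); o=bot.get_obs(); print(o["clock"],o["eef_pos"])
comps(cp,hue(p,5,25),.05)
for r in bot.trace("cover","wrist")[:1]: print(r["score"],*rect(cp,r["pixels"],.026))
E
```

```text
[230, 133, 8, 41, 50] [633.8  94.5] [115.8   3.8] 10.1
[373, 145, 45, 76, 493] [ 547.9 -357. ] [232.8  21.8] 26.1
[194, 172, 16, 7, 80] [572. 184.] [44.1 13.9] 99.2
[479, 227, 33, 61, 1434] [ 338.8 -631.2] [164.   90.2] 179.6
[308, 251, 40, 21, 669] [ 330.4 -165.1] [106.3  49.6] 95.2
4.75 [0.57630722 0.19075514 0.26727955]
[234, 83, 51, 3, 104] [568.2 286.5] [49.5  1.8] 9.9
[290, 83, 58, 3, 162] [626.3 296.6] [56.6  1.8] 9.9
[239, 155, 12, 46, 538] [569.6 188.6] [51.6 12.4] 99.7
[237, 247, 53, 3, 128] [605.9 105.8] [62.8  2.7] 9.6
[30, 313, 40, 42, 976] [348.8 -73.8] [73.1 50.5] 94.6
[341, 340, 33, 37, 463] [763.8 -47.8] [61.6 35.7] 136.6
0.76 [619.49279785 194.26119995] [203.7875518798828, 124.06645965576172] 100.04966
```

View pics/w2.png

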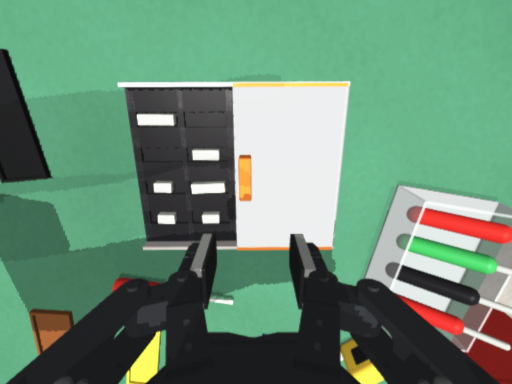

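Wrist view after opening: the cover is parked on the deck, with its handle at (245,178). There are six keys: (155,119) long, (206,154) about 27 px, (208,188) about 34 px, and three short ones at (162,187), (166,218) and (210,217). The tray outline suggests the cover started about 10 mm open, so shut means the handle lies about 10 mm nearer than it did. Next I'll turn and measure the keys from above.

```bash
python3 - <<'E'
from h import *
print(go(452,163,200,191),bot.get_obs()["eef_pos"])
E
```

```text
(array([  -5.8, -126.4,   66. ]), np.float64(88.9)) [0.57562108 0.19059067 0.26587208]
```

Call:
step_arm([
  [[-6,-60,0],-10],
  [[-6,-126,66],-20],
  [[-6,-126,66],-30],
  [[-6,-126,66],-40],
  [[-6,-126,66],-50],
  [[-6,-126,66],-60],
  [[-6,-126,66],-70],
  [[-6,-126,66],-80],
  [[-6,-126,66],-90],
  [[-6,-126,66],-90],
  [[-6,-126,66],-90],
], claw=0.2)

```text
clock: 6.18
eef_pos: [0.4522, 0.1629, 0.1999]
tool_rot: [-0.086, 0.996, -0.0, -0.001]
ft_force: [-0.5, -0.2, -0.4]
grip_width: 0.034
grasp_force: 0.0
```

```bash
cat >> h.py <<'E'
def keys(cp,p,O,yaw,thr=150,z=.015,box=(-60,62,-95,95)):
    "bright blobs inside a box of a frame at O (mm), yaw (deg): centre in frame, world, sides, angle"
    g=p.min(2); n,l,st,ce=cv2.connectedComponentsWithStats((g>thr).astype(np.uint8)); out=[]
    R=Ro.from_euler("z",yaw,degrees=True).as_matrix()[:2,:2]
    for i in range(1,n):
        if 30<st[i,4]<5000:
            c,s,a=rect(cp,l==i,z); f=R.T@(c-O)
            if box[0]<f[0]<box[1] and box[2]<f[1]<box[3]: print(st[i].tolist(),"frame",f.round(1),"world",c.round(1),np.round(s,1),round(a,1))
E
python3 - <<'E'
from h import *
p,d,cp=look("w3"); o=bot.get_obs(); print(o["clock"],o["eef_pos"],o["joint_pos"],o["grip_width"])
keys(cp,p,np.array([496.7,171]),10.2)
for r in bot.trace("tray","wrist")[:1]: print(r["score"],*rect(cp,r["pixels"],.022))
E
```

```text
6.225 [0.45234475 0.1629367  0.20013128] [ 3.45741790e-01  2.77421131e-01 -2.28580714e-01  1.06641522e+00
 -1.04412705e-05  1.74006092e-01] 0.034370822518976316
[310, 182, 16, 41, 505] frame [-28.8  64.4] world [457.  229.3] [42.9 12.6] 9.4
[186, 192, 13, 21, 248] frame [-30.2 -60.7] world [477.8 105.9] [21.6 11.8] 8.8
[230, 192, 12, 21, 244] frame [-29.8 -17.6] world [470.5 148.4] [21.6 11.1] 9.0
[229, 233, 14, 37, 430] frame [ 26.6 -18.9] world [526.2 157.1] [43.8 12.8] 12.3
[269, 237, 13, 28, 333] frame [26. 23.] world [518.2 198.2] [32.8 12.8] 9.7
[191, 244, 6, 13, 48] frame [ 24.4 -63.8] world [532.  112.6] [14.9  5.3] 5.6
[204, 268, 7, 7, 31] frame [ 50.8 -50.8] world [555.7 130. ] [7.7 6.5] 9.7
[295, 268, 7, 7, 32] frame [51.6 48.5] world [538.9 227.8] [7.7 6.6] 9.7
0.9 [530.60095215 178.76705933] [206.0074005126953, 204.44189453125] 100.482796
```

View pics/w3.png

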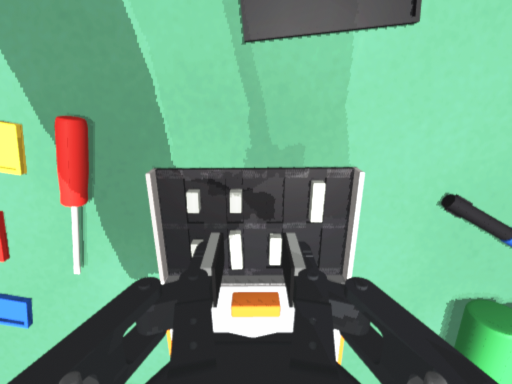

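Wrist view w3: five keys are clear at (193,201), (236,201), (317,202), (236,250) and (275,250). The sixth is half hidden behind the left finger at (195,250). Before grasping I'll check from depth where the fingertips really are.

```bash
python3 - <<'E'
from h import *
cp=bot.camera_params("wrist"); o=bot.get_obs(); p,d=bot.camera("wrist")
v,u=np.nonzero(d>0); dd=d[v,u]
P=np.c_[(u-cp["cx"])/cp["fx"]*dd,-(v-cp["cy"])/cp["fy"]*dd,-dd]@np.array(cp["pose"])[:3,:3].T+np.array(cp["pose"])[:3,3]
t=(P-o["eef_pos"])@Ro.from_quat(o["tool_rot"]).as_matrix()*1000
m=(abs(t[:,0])<20)&(abs(t[:,1])<45)&(t[:,2]>20)&(t[:,2]<120)
print(np.percentile(t[m],[0,1,5,50,95,99,100],axis=0).round(1))
tip=m&(t[:,2]>np.percentile(t[m,2],97)); print(t[tip].mean(0),t[tip].std(0), u[tip].min(),u[tip].max(),v[tip].min(),v[tip].max())
for s in (-1,1):
    q=t[m&(t[:,1]*s>0)&(t[:,2]>45)]; print(q.min(0).round(1),q.max(0).round(1),len(q))
print(go(457,229.3,110,190), go(457,229.3,82,190))
E
```

```text
[[-11.5 -45.   20. ]
 [-10.  -42.7  20.2]
 [ -5.7 -37.2  20.8]
 [ 10.5 -17.2  34.8]
 [ 13.3  36.7  63.5]
 [ 14.   42.4  68.1]
 [ 14.7  45.   72.5]]
[ 4.87894339 -0.11984314 67.82386323] [ 6.94770088 18.8528721   1.65167507] 202 304 233 269
[-11.2 -31.1  45. ] [ 12.1 -17.1  72.5] 747
[-11.3  16.6  45. ] [12.1 30.5 71.8] 741
(array([-15.8,  64.6,  90.5]), np.float64(-0.1)) (array([-15.8,  64.6, 118.5]), np.float64(-0.1))
```

Call:
step_arm([
  [[-16,40,20],0],
  [[-16,65,60],0],
  [[-16,65,95],0],
  [[-16,65,110],0],
  [[-16,65,118.5],0],
  [[-16,65,118.5],0],
], claw=0.34)

```text
clock: 7.08
eef_pos: [0.4577, 0.2297, 0.0828]
tool_rot: [-0.086, 0.996, 0.0, 0.0]
ft_force: [0.3, 0.5, 0.2]
grip_width: 0.0281
grasp_force: 0.0
```

Call:
step_arm([
  [[0,0,0],0],
  [[0,0,0],0],
  [[0,0,0],0],
  [[0,0,0],0],
], claw=1)

```text
clock: 7.58
eef_pos: [0.4582, 0.2301, 0.0838]
tool_rot: [-0.087, 0.996, 0.0, 0.001]
ft_force: [-1.6, -0.9, 6.1]
grip_width: 0.0092
grasp_force: 59.1
```

```bash
python3 - <<'E'
from h import *
o=bot.get_obs(); print(o["grip_width"],o["grasp_force"],o["eef_pos"])
# lanes: red 560,-167 ; look pose
print(go(560,-100,180,180), go(520,-80,200,180))
E
```

```text
0.009187291558703133 59.0580028295517 [0.45819649 0.2301018  0.08380685]
(array([ -43.6, -342.7,  -96.2]), np.float64(9.9)) (array([  -7.7, -316.1, -116.3]), np.float64(9.9))
```

```bash
python3 - <<'E'
from h import *
print(go(620,-150,250,180))
E
```

```text
(array([ -94.2, -402.3, -166.1]), np.float64(9.9))
```

Call:
step_arm([
  [[0,0,-40],0],
  [[0,0,-90],0],
  [[-94,-402,-166],10],
  [[-94,-402,-166],10],
  [[-94,-402,-166],10],
  [[-94,-402,-166],10],
  [[-94,-402,-166],10],
  [[-94,-402,-166],10],
  [[-94,-402,-166],10],
  [[-94,-402,-166],10],
  [[-94,-402,-166],10],
  [[-94,-402,-166],10],
])

```text
clock: 9.07
eef_pos: [0.6188, -0.1484, 0.2481]
tool_rot: [-0.0, 1.0, 0.0, -0.001]
ft_force: [-0.2, -0.6, -0.7]
grip_width: 0.0092
grasp_force: 58.8
```

```bash
cat >> h.py <<'E'
def lanes(p,cp,z=.008,amin=300):
    for n,m in [("blue",hue(p,105,125,150,80)),("yellow",hue(p,24,34,130,100)),("red",hue(p,0,4,150,90)|hue(p,174,179,150,90))]:
        print(n); comps(cp,cv2.morphologyEx(m.astype(np.uint8),cv2.MORPH_CLOSE,np.ones((5,5))),z,amin)
E
python3 - <<'E'
from h import *
p,d,cp=look("w4"); o=bot.get_obs(); print(o["clock"],o["eef_pos"],o["grip_width"],o["joint_pos"])
lanes(p,cp)
E
```

```text
9.125 [ 0.6188713  -0.14827193  0.24822376] 0.00901855870854995 [-2.35222532e-01  5.41225289e-01  3.07222800e-01  1.33782883e+00
  1.94353336e-04 -2.36380948e-01]
blue
[190, 185, 123, 35, 3547] [ 656.6 -150.7] [147.5  40.9] 87.7
yellow
[184, 0, 153, 44, 6444] [ 464.6 -141.1] [147.9  37.2] 90.0
red
[375, 0, 35, 61, 1615] [472.4  -9.5] [52.9 27.8] 0.0
[164, 92, 138, 55, 7304] [ 558.7 -169.7] [147.7  57.7] 90.0
[485, 312, 27, 68, 982] [882.8 228.6] [151.8  28.3] 29.4
```

View pics/w4.png

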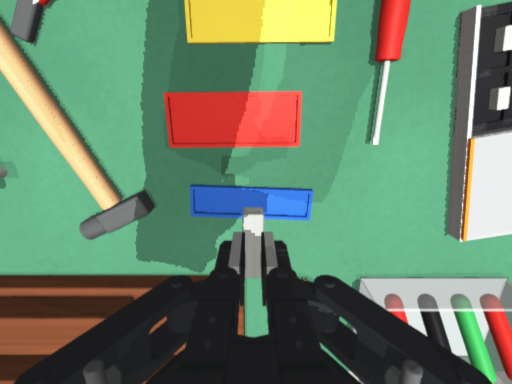

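View w4: the key is held well at (253,218). The lanes are red at (233,119), blue at (251,201) and yellow at (260,20), cut off at the top edge. I'll place this long key in the red lane at y = -140.

```bash
python3 - <<'E'
from h import *
print(go(559,-140,84.5,180))
E
```

```text
(array([ 59.7,   8.3, 163.8]), np.float64(0.1))
```

Call:
step_arm([
  [[60,8,40],0],
  [[60,8,90],0],
  [[60,8,130],0],
  [[60,8,155],0],
  [[60,8,163.5],0],
  [[60,8,163.5],0],
  [[60,8,163.5],0],
])

```text
clock: 10.0
eef_pos: [0.5602, -0.1415, 0.086]
tool_rot: [0.0, 1.0, -0.0, 0.001]
ft_force: [0.4, -0.7, -0.5]
grip_width: 0.009
grasp_force: 58.8
```

Call:
step_arm([
  [[0,0,0],0],
  [[0,0,0],0],
  [[0,0,0],0],
  [[0,0,-30],0],
  [[0,0,-80],0],
  [[0,0,-120],0],
  [[0,0,-120],0],
], claw=0.34)

```text
clock: 10.88
eef_pos: [0.5616, -0.1424, 0.2092]
tool_rot: [0.0, 1.0, -0.001, 0.004]
ft_force: [0.1, -0.6, -0.2]
grip_width: 0.0283
grasp_force: 0.0
```

```bash
cat >> h.py <<'E'
T0=np.array([496.7,171.])
B=np.array([656.6,-150.7]);Y=np.array([458.7,-141.1]);RD=np.array([558.7,-169.7])
def incheck(cp,p):
    for n,c,a,w in [("blue",B,-2.3,15),("yellow",Y,0,20),("red",RD,0,25)]: print(n); keys(cp,p,c,a,150,.015,(-w,w,-70,70))
E
python3 - <<'E'
from h import *
p,d,cp=look("w5"); o=bot.get_obs(); print(o["clock"],o["eef_pos"],o["grip_width"])
incheck(cp,p)
print(go(526.5,157.3,83.2,190.5),go(526.5,157.3,150,190.5))
E
```

```text
10.925 [ 0.56030777 -0.14207988  0.20681598] 0.027977227181090514
blue
yellow
red
[248, 160, 12, 39, 434] frame [-0.4 27.6] world [ 558.3 -142.1] [40.1 11.2] 0.3
(array([ 34.6, 299.5, 123.2]), np.float64(-10.6)) (array([ 34.3, 299.4,  56.4]), np.float64(-10.6))
```

Call:
step_arm([
  [[34.5,60,0],-5],
  [[34.5,120,0],-10.5],
  [[34.5,180,20],-10.5],
  [[34.5,240,40],-10.5],
  [[34.5,299.5,56],-10.5],
  [[34.5,299.5,56],-10.5],
  [[34.5,299.5,56],-10.5],
  [[34.5,299.5,90],-10.5],
  [[34.5,299.5,115],-10.5],
  [[34.5,299.5,123],-10.5],
  [[34.5,299.5,123],-10.5],
  [[34.5,299.5,123],-10.5],
])

```text
clock: 12.42
eef_pos: [0.526, 0.1574, 0.0831]
tool_rot: [-0.091, 0.996, 0.0, 0.001]
ft_force: [1.3, -0.7, 0.3]
grip_width: 0.0281
grasp_force: 0.0
```

Call:
step_arm([
  [[0,0,0],0],
  [[0,0,0],0],
  [[0,0,0],0],
  [[0,0,0],0],
  [[0,0,-30],0],
  [[0,0,-70],0],
  [[0,0,-100],0],
  [[0,0,-100],0],
], claw=1)

```text
clock: 13.42
eef_pos: [0.5267, 0.1584, 0.1847]
tool_rot: [-0.091, 0.996, 0.001, 0.003]
ft_force: [-0.3, -0.5, -0.8]
grip_width: 0.0094
grasp_force: 58.8
```

```bash
python3 - <<'E'
from h import *
p,d,cp=look("w6"); o=bot.get_obs(); print(o["clock"],o["eef_pos"],o["grip_width"])
keys(cp,p,T0,10.2)
print(go(559,-199,84.5,180))
E
```

```text
13.475 [0.52564118 0.1580934  0.18284273] 0.009321065334864147
[196, 115, 14, 27, 368] frame [-29.6 -60.9] world [478.3 105.8] [22.3 11.2] 7.4
[246, 116, 14, 26, 360] frame [-29.4 -18. ] world [471.  148.1] [21.1 11.3] 10.4
[290, 174, 14, 33, 408] frame [26.6 22.9] world [518.8 198.2] [31.6 11.6] 8.9
[200, 181, 13, 22, 194] frame [ 28.1 -61.1] world [535.2 115.8] [20.8 10.7] 12.2
(array([  32.3, -357.2,   98.1]), np.float64(10.5))
```

Call:
step_arm([
  [[32,-60,0],5],
  [[32,-120,0],10.5],
  [[32,-180,0],10.5],
  [[32,-240,0],10.5],
  [[32,-300,20],10.5],
  [[32,-357,40],10.5],
  [[32,-357,60],10.5],
  [[32,-357,80],10.5],
  [[32,-357,92],10.5],
  [[32,-357,98],10.5],
  [[32,-357,98],10.5],
  [[32,-357,98],10.5],
])

```text
clock: 14.98
eef_pos: [0.5588, -0.1989, 0.0842]
tool_rot: [0.0, 1.0, -0.0, 0.0]
ft_force: [-0.1, 0.1, -1.0]
grip_width: 0.0091
grasp_force: 58.9
```

Call:
step_arm([
  [[0,0,0],0],
  [[0,0,0],0],
  [[0,0,0],0],
  [[0,0,-30],0],
  [[0,0,-80],0],
  [[0,0,-110],0],
  [[0,0,-110],0],
], claw=0.34)

```text
clock: 15.85
eef_pos: [0.5602, -0.1998, 0.1973]
tool_rot: [0.0, 1.0, -0.001, 0.003]
ft_force: [-0.0, 0.1, 0.5]
grip_width: 0.0282
grasp_force: 0.0
```

```bash
python3 - <<'E'
from h import *
p,d,cp=look("w7"); o=bot.get_obs(); print(o["clock"],o["eef_pos"],o["grip_width"])
incheck(cp,p)
print(go(518.6,198.3,83.2,189.5))
E
```

```text
15.9 [ 0.55901349 -0.19937611  0.19511411] 0.028178634289251943
blue
yellow
red
[248, 165, 13, 40, 444] frame [ -0.2 -29.4] world [ 558.5 -199.1] [39.8 11.4] 179.6
[306, 164, 15, 42, 494] frame [-0.1 27.6] world [ 558.6 -142.1] [41.8 11.6] 179.4
(array([ 41.1, 397.8, 111.4]), np.float64(-9.5))
```

Call:
step_arm([
  [[41,60,0],-5],
  [[41,120,0],-9.5],
  [[41,180,0],-9.5],
  [[41,240,0],-9.5],
  [[41,300,15],-9.5],
  [[41,360,30],-9.5],
  [[41,398,50],-9.5],
  [[41,398,65],-9.5],
  [[41,398,90],-9.5],
  [[41,398,108],-9.5],
  [[41,398,111.5],-9.5],
  [[41,398,111.5],-9.5],
])

```text
clock: 17.4
eef_pos: [0.5175, 0.198, 0.0819]
tool_rot: [-0.082, 0.997, -0.0, -0.001]
ft_force: [0.2, 0.3, -0.5]
grip_width: 0.0282
grasp_force: 0.0
```

Call:
step_arm([
  [[0,0,0],0],
  [[0,0,0],0],
  [[0,0,0],0],
  [[0,0,0],0],
  [[0,0,-30],0],
  [[0,0,-70],0],
  [[0,0,-100],0],
  [[0,0,-100],0],
], claw=1)

```text
clock: 18.4
eef_pos: [0.5192, 0.1997, 0.1849]
tool_rot: [-0.083, 0.997, 0.001, 0.003]
ft_force: [0.4, 0.2, -0.1]
grip_width: 0.0094
grasp_force: 58.6
```

```bash
python3 - <<'E'
from h import *
p,d,cp=look("w8"); o=bot.get_obs(); print(o["clock"],o["eef_pos"],o["grip_width"])
keys(cp,p,T0,10.2)
print(go(459,-141,84.5,180))
E
```

```text
18.45 [0.51807604 0.199228   0.18300614] 0.009162257342680332
[146, 117, 15, 26, 335] frame [-30.  -60.5] world [477.9 106.2] [21.4 11.5] 7.5
[196, 117, 15, 26, 356] frame [-29.4 -17.6] world [470.9 148.4] [21.1 11.8] 9.4
[154, 183, 15, 22, 262] frame [ 28.5 -60.6] world [535.4 116.4] [20.8 11.2] 9.9
(array([ 114.4, -325.9,   98.1]), np.float64(9.5))
```

Call:
step_arm([
  [[20,-60,0],5],
  [[40,-120,0],9.5],
  [[60,-180,0],9.5],
  [[80,-240,0],9.5],
  [[100,-300,20],9.5],
  [[114.5,-326,40],9.5],
  [[114.5,-326,60],9.5],
  [[114.5,-326,80],9.5],
  [[114.5,-326,93],9.5],
  [[114.5,-326,98],9.5],
  [[114.5,-326,98],9.5],
  [[114.5,-326,98],9.5],
])

```text
clock: 19.95
eef_pos: [0.4587, -0.1414, 0.0846]
tool_rot: [0.0, 1.0, -0.0, 0.0]
ft_force: [0.5, -0.9, 0.1]
grip_width: 0.0093
grasp_force: 58.7
```

Call:
step_arm([
  [[0,0,0],0],
  [[0,0,0],0],
  [[0,0,0],0],
  [[0,0,-30],0],
  [[0,0,-80],0],
  [[0,0,-110],0],
  [[0,0,-110],0],
], claw=0.34)

```text
clock: 20.82
eef_pos: [0.46, -0.142, 0.1971]
tool_rot: [0.0, 1.0, -0.001, 0.003]
ft_force: [0.8, -0.1, -0.5]
grip_width: 0.0282
grasp_force: 0.0
```

```bash
python3 - <<'E'
from h import *
p,d,cp=look("w9"); o=bot.get_obs(); print(o["clock"],o["eef_pos"],o["grip_width"])
incheck(cp,p); lanes(p,cp)
print(go(471,148.3,83.2,189.5))
E
```

```text
20.875 [ 0.45890769 -0.14168535  0.19536001] 0.028175920385207567
blue
yellow
[248, 170, 12, 30, 341] frame [-0.7 -0.6] world [ 458.  -141.7] [29.6 10.8] 0.3
red
[248, 256, 11, 33, 361] frame [-0.4 27.4] world [ 558.3 -142.3] [41.2 11.1] 180.0
blue
[217, 320, 72, 18, 1009] [ 644.5 -142.9] [86.6 26.6] 87.7
yellow
[178, 155, 153, 51, 6321] [ 456.1 -141.3] [147.7  50.8] 90.6
red
[6, 23, 47, 144, 2869] [ 378.3 -347.4] [133.7  26.6] 155.3
[27, 46, 67, 130, 2616] [ 396.  -315.4] [134.9  26.7] 145.8
[369, 139, 39, 88, 2364] [460.6  -9.1] [90.7 28.1] 180.0
[160, 243, 43, 41, 1253] [ 551.8 -220.3] [51.6 46.5] 179.9
[225, 243, 56, 48, 1914] [ 556.1 -143.5] [63.  61.1] 91.2
(array([-11.5, 290.1, 111.9]), np.float64(-9.5))
```

Call:
step_arm([
  [[-11.5,60,0],-5],
  [[-11.5,120,0],-9.5],
  [[-11.5,180,0],-9.5],
  [[-11.5,240,15],-9.5],
  [[-11.5,290,40],-9.5],
  [[-11.5,290,60],-9.5],
  [[-11.5,290,85],-9.5],
  [[-11.5,290,105],-9.5],
  [[-11.5,290,112],-9.5],
  [[-11.5,290,112],-9.5],
  [[-11.5,290,112],-9.5],
])

```text
clock: 22.25
eef_pos: [0.4704, 0.1485, 0.0829]
tool_rot: [-0.082, 0.997, 0.0, 0.0]
ft_force: [-0.6, 0.5, -0.3]
grip_width: 0.0281
grasp_force: 0.0
```

Call:
step_arm([
  [[0,0,0],0],
  [[0,0,0],0],
  [[0,0,0],0],
  [[0,0,0],0],
  [[0,0,-30],0],
  [[0,0,-70],0],
  [[0,0,-100],0],
  [[0,0,-100],0],
], claw=1)

```text
clock: 23.25
eef_pos: [0.4717, 0.149, 0.1849]
tool_rot: [-0.082, 0.997, 0.001, 0.003]
ft_force: [-0.6, 0.7, -1.2]
grip_width: 0.0094
grasp_force: 58.7
```

```bash
python3 - <<'E'
from h import *
p,d,cp=look("w10"); o=bot.get_obs(); print(o["clock"],o["eef_pos"],o["grip_width"])
keys(cp,p,T0,10.2)
print(go(656.6,-150.7,84.5,177.7))
E
```

```text
23.3 [0.47057361 0.14867788 0.1832118 ] 0.009302940262050249
[199, 177, 14, 25, 318] frame [-31.  -60.7] world [477.  105.8] [24.1 12. ] 6.6
[245, 225, 18, 41, 603] frame [ 29.1 -17.3] world [528.4 159.2] [45.5 16.6] 8.9
[265, 233, 9, 13, 79] frame [22.  -1.4] world [518.6 173.5] [14.5  7. ] 18.7
[206, 234, 13, 21, 241] frame [ 26.9 -58.2] world [533.5 118.5] [22.6 12. ] 9.3
[231, 266, 8, 8, 32] frame [ 57. -37.] world [559.3 144.7] [8.5 7.2] 9.3
[267, 266, 8, 8, 33] frame [55.7 -2.1] world [551.9 178.9] [11.   5.5] 149.8
(array([-134.1, -325.9,   98.9]), np.float64(11.8))
```

Call:
step_arm([
  [[-22,-60,0],5],
  [[-44,-120,0],10],
  [[-65,-180,0],12],
  [[-85,-240,0],12],
  [[-105,-300,20],12],
  [[-126,-365,40],12],
  [[-126,-365,60],12],
  [[-126,-365,80],12],
  [[-126,-365,93],12],
  [[-126,-365,99],12],
  [[-126,-365,99],12],
  [[-126,-365,99],12],
])

```text
clock: 24.8
eef_pos: [0.6544, -0.1904, 0.0835]
tool_rot: [0.022, 1.0, -0.0, 0.0]
ft_force: [0.3, 0.6, -0.3]
grip_width: 0.0092
grasp_force: 58.8
```

Call:
step_arm([
  [[0,0,0],0],
  [[0,0,0],0],
  [[0,0,0],0],
  [[0,0,-30],0],
  [[0,0,-80],0],
  [[0,0,-110],0],
  [[0,0,-110],0],
], claw=0.34)

```text
clock: 25.68
eef_pos: [0.6561, -0.1914, 0.1974]
tool_rot: [0.022, 1.0, -0.001, 0.004]
ft_force: [0.3, 0.2, -0.3]
grip_width: 0.0281
grasp_force: 0.0
```

```bash
python3 - <<'E'
from h import *
p,d,cp=look("w11"); o=bot.get_obs(); print(o["clock"],o["eef_pos"],o["grip_width"])
incheck(cp,p); lanes(p,cp)
print(go(477.6,106,83.2,188.5))
E
```

```text
25.725 [ 0.6549548  -0.19106611  0.19489018] 0.027921427417067452
blue
[248, 173, 13, 23, 288] frame [ -1.2 -39.8] world [ 653.8 -190.4] [22.4 11.8] 177.4
yellow
red
[299, 49, 16, 54, 786] frame [ 0.7 27.9] world [ 559.4 -141.8] [42.  12.4] 179.4
[232, 54, 15, 52, 692] frame [  1.2 -29.3] world [ 559.9 -199. ] [40.9 11.4] 179.7
blue
[219, 163, 152, 40, 5324] [ 656.8 -150.9] [147.   40.1] 87.8
yellow
red
[185, 36, 175, 81, 9366] [ 559.  -169.9] [147.2  58.6] 90.4
[464, 310, 48, 74, 1710] [888.8  92.4] [150.3  30.1] 29.4
(array([190.7, 289. , 110.9]), np.float64(-11.0))
```

Call:
step_arm([
  [[40,60,0],-5],
  [[80,120,0],-10],
  [[115,175,0],-11],
  [[150,230,15],-11],
  [[190.5,289,40],-11],
  [[190.5,289,60],-11],
  [[190.5,289,85],-11],
  [[190.5,289,105],-11],
  [[190.5,289,111],-11],
  [[190.5,289,111],-11],
  [[190.5,289,111],-11],
])

```text
clock: 27.1
eef_pos: [0.4773, 0.1062, 0.0829]
tool_rot: [-0.074, 0.997, 0.0, 0.0]
ft_force: [-0.9, -0.3, -0.3]
grip_width: 0.0284
grasp_force: 0.0
```

Call:
step_arm([
  [[0,0,0],0],
  [[0,0,0],0],
  [[0,0,0],0],
  [[0,0,0],0],
  [[0,0,-30],0],
  [[0,0,-70],0],
  [[0,0,-100],0],
  [[0,0,-100],0],
], claw=1)

```text
clock: 28.1
eef_pos: [0.4785, 0.1067, 0.1849]
tool_rot: [-0.074, 0.997, 0.0, 0.003]
ft_force: [1.0, -0.1, -0.7]
grip_width: 0.0093
grasp_force: 58.7
```

```bash
python3 - <<'E'
from h import *
o=bot.get_obs(); print(o["clock"],o["eef_pos"],o["grip_width"])
print(go(657,-150.7,84.5,177.7))
E
```

```text
28.1 [0.47845507 0.1067239  0.18487801] 0.009307723683292727
(array([-138.2, -280.9,  101.1]), np.float64(10.8))
```

Call:
step_arm([
  [[-28,-60,0],5],
  [[-56,-120,0],10],
  [[-84,-180,0],11],
  [[-110,-230,0],11],
  [[-138.5,-281,20],11],
  [[-138.5,-281,50],11],
  [[-138.5,-281,75],11],
  [[-138.5,-281,93],11],
  [[-138.5,-281,99],11],
  [[-138.5,-281,99],11],
  [[-138.5,-281,99],11],
])

```text
clock: 29.48
eef_pos: [0.6552, -0.1509, 0.0835]
tool_rot: [0.022, 1.0, -0.0, 0.0]
ft_force: [-1.3, 0.8, 0.0]
grip_width: 0.0092
grasp_force: 58.9
```

Call:
step_arm([
  [[0,0,0],0],
  [[0,0,0],0],
  [[0,0,0],0],
  [[0,0,-30],0],
  [[0,0,-80],0],
  [[0,0,-110],0],
  [[0,0,-110],0],
], claw=0.34)

```text
clock: 30.35
eef_pos: [0.657, -0.1517, 0.1973]
tool_rot: [0.022, 1.0, -0.001, 0.004]
ft_force: [-0.2, -0.6, -1.1]
grip_width: 0.028
grasp_force: 0.0
```

```bash
python3 - <<'E'
from h import *
p,d,cp=look("w12"); o=bot.get_obs(); print(o["clock"],o["eef_pos"],o["grip_width"])
incheck(cp,p)
print(go(534.8,116.3,83.2,190))
E
```

```text
30.4 [ 0.65582217 -0.15143263  0.19489187] 0.028267254011542127
blue
[248, 174, 13, 23, 270] frame [-1.  0.] world [ 655.7 -150.6] [22.5 11.7] 177.1
[207, 176, 13, 20, 222] frame [ -0.7 -39.7] world [ 654.3 -190.4] [19.4 10.9] 177.7
yellow
red
[252, 50, 16, 54, 772] frame [ 0.6 28.2] world [ 559.3 -141.5] [42.  12.3] 178.9
[184, 55, 18, 52, 689] frame [  1.1 -29. ] world [ 559.8 -198.7] [40.8 11.4] 179.8
(array([133.2, 262.2, 111.1]), np.float64(-12.5))
```

Call:
step_arm([
  [[30,60,0],-5],
  [[60,120,0],-10],
  [[90,175,0],-12.5],
  [[110,230,15],-12.5],
  [[133,262,40],-12.5],
  [[133,262,60],-12.5],
  [[133,262,85],-12.5],
  [[133,262,105],-12.5],
  [[133,262,111],-12.5],
  [[133,262,111],-12.5],
  [[133,262,111],-12.5],
])

```text
clock: 31.78
eef_pos: [0.5344, 0.1164, 0.0829]
tool_rot: [-0.087, 0.996, 0.0, 0.001]
ft_force: [0.3, 0.1, -0.8]
grip_width: 0.0281
grasp_force: 0.0
```

Call:
step_arm([
  [[0,0,0],0],
  [[0,0,0],0],
  [[0,0,0],0],
  [[0,0,0],0],
  [[0,0,-30],0],
  [[0,0,-70],0],
  [[0,0,-100],0],
  [[0,0,-100],0],
], claw=1)

```text
clock: 32.78
eef_pos: [0.5355, 0.1168, 0.1849]
tool_rot: [-0.087, 0.996, 0.0, 0.003]
ft_force: [-0.1, -0.3, -0.4]
grip_width: 0.0092
grasp_force: 58.7
```

```bash
python3 - <<'E'
from h import *
p,d,cp=look("w13");o=bot.get_obs(); print(o["clock"],o["eef_pos"],o["grip_width"])
keys(cp,p,T0,10.2)
print(go(658.2,-110.7,84,177.7))
E
```

```text
32.825 [0.53433076 0.11653137 0.18302435] 0.008970707809858165
(array([ -82.5, -245.2,   99.2]), np.float64(12.3))
```

Call:
step_arm([
  [[-20,-60,0],5],
  [[-40,-120,0],10],
  [[-60,-180,0],12.3],
  [[-82.5,-245,10],12.3],
  [[-82.5,-245,30],12.3],
  [[-82.5,-245,60],12.3],
  [[-82.5,-245,80],12.3],
  [[-82.5,-245,94],12.3],
  [[-82.5,-245,99],12.3],
  [[-82.5,-245,99],12.3],
  [[-82.5,-245,99],12.3],
])

```text
clock: 34.2
eef_pos: [0.6573, -0.1101, 0.0835]
tool_rot: [0.02, 1.0, 0.0, -0.0]
ft_force: [-1.3, -0.5, 2.1]
grip_width: 0.0093
grasp_force: 59.1
```

Call:
step_arm([
  [[0,0,0],0],
  [[0,0,0],0],
  [[0,0,0],0],
  [[0,0,-30],0],
  [[0,0,-80],0],
  [[0,0,-130],0],
  [[0,0,-160],0],
  [[0,0,-160],0],
], claw=0.1)

```text
clock: 35.2
eef_pos: [0.6591, -0.111, 0.2473]
tool_rot: [0.021, 1.0, -0.001, 0.004]
ft_force: [-0.2, -0.8, -1.6]
grip_width: 0.0385
grasp_force: 0.0
```

```bash
python3 - <<'E'
from h import *
p,d,cp=look("w14"); o=bot.get_obs(); print(o["clock"],o["eef_pos"],o["grip_width"],o["joint_pos"])
incheck(cp,p)
p,d,cp=look("t14","top"); cv2.imwrite("pics/t14b.png",cv2.resize(p[:,:,::-1],(800,600)))
print("top"); incheck(cp,p); keys(cp,p,T0,10.2); comps(cp,hue(p[:,:240],8,22,120,120),.05,15)
E
```

```text
35.25 [ 0.65809953 -0.11079791  0.24471073] 0.03857583454405713 [-1.66796692e-01  6.06049780e-01  4.08080202e-01  1.36970807e+00
  1.45367504e-06 -1.25774137e-01]
blue
[178, 162, 11, 19, 180] frame [ -1.  -39.6] world [ 654.  -190.2] [21.2 11.3] 177.5
[213, 162, 11, 19, 137] frame [-1.  -0.1] world [ 655.6 -150.8] [21.2 11.5] 177.6
[249, 162, 10, 20, 194] frame [-0.3 40.5] world [ 658.  -110.2] [22.4 10.4] 177.6
yellow
red
[213, 58, 13, 44, 468] frame [ 0.7 28.1] world [ 559.4 -141.6] [40.9 11.1] 179.4
[156, 62, 16, 42, 458] frame [  1.1 -28.9] world [ 559.8 -198.6] [39.7 11.1] 179.8
top
blue
yellow
red
[230, 133, 6, 33, 38] [645.3  96.5] [92.5  3.8] 10.1
[161, 145, 5, 24, 27] [624.9 292.8] [66.6  3. ] 10.9
[192, 172, 19, 7, 87] [571.7 185.4] [49.6 13.9] 100.0
```

View pics/t14b.png

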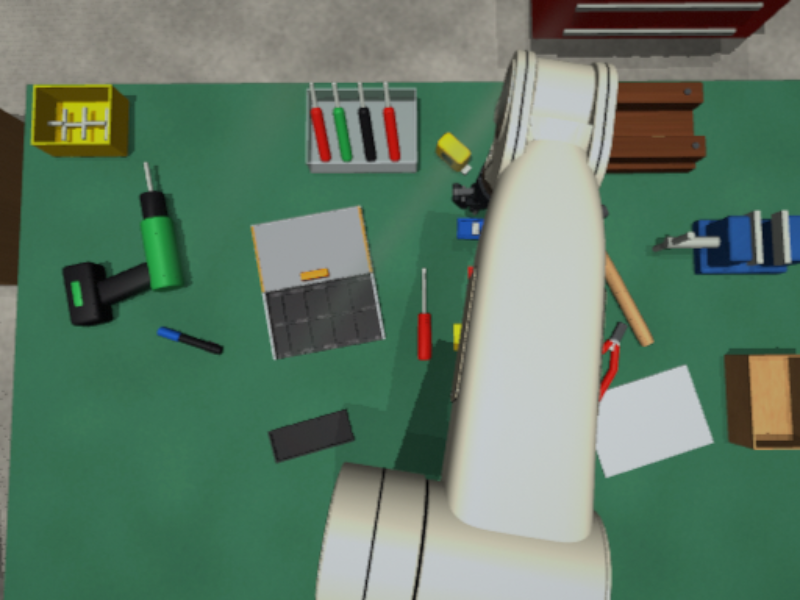

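The top view shows all pockets empty and the cover handle at (314,274). Five placed keys are confirmed in their lanes, and I'll check the yellow lane once the arm is clear. Next I go over the handle.

```bash
python3 - <<'E'
from h import *
print(go(569.8,188.6,200,100))
E
```

```text
(array([ 99.7, 295.4,  42.9]), np.float64(77.6))
```

Call:
step_arm([
  [[20,60,0],10],
  [[40,120,0],20],
  [[60,180,0],30],
  [[80,240,20],40],
  [[99.5,295.5,43],50],
  [[99.5,295.5,43],60],
  [[99.5,295.5,43],70],
  [[99.5,295.5,43],77.5],
  [[99.5,295.5,43],77.5],
  [[99.5,295.5,43],77.5],
])

```text
clock: 36.55
eef_pos: [0.5696, 0.1884, 0.1992]
tool_rot: [0.641, 0.767, -0.001, -0.001]
ft_force: [-0.2, 0.3, 0.7]
grip_width: 0.0384
grasp_force: 0.0
```

```bash
python3 - <<'E'
from h import *
p,d,cp=look("t15","top"); 
print("top"); incheck(cp,p)
for n,c,a in [("blue",B,-2.3),("yellow",Y,0),("red",RD,0)]:
  print(n)
  for r in bot.trace({"blue":"key_short1","yellow":"key_medium1","red":"key_long1"}[n],"top")[:8]: print(round(r["score"],2),px2w(cp,r["uv"],.015).round(3)[0][:2],r["pixels"].sum())
p,d,cp=look("w15"); o=bot.get_obs(); print(o["clock"],o["eef_pos"],o["grip_width"])
comps(cp,hue(p,5,25),.05)
E
```

```text
top
blue
yellow
[314, 209, 5, 11, 45] frame [2.3 0.4] world [ 461.  -140.7] [28.7 11.6] 179.6
red
[314, 173, 4, 14, 56] frame [ 2.1 28.7] world [ 560.8 -141. ] [38.   8.7] 178.9
[334, 173, 4, 14, 55] frame [  1.7 -29.3] world [ 560.4 -199. ] [38.   8.7] 178.7
blue
yellow
0.6 [ 0.469 -0.136] 30
red
0.57 [ 0.556 -0.135] 65
36.8 [0.57017247 0.18852463 0.20030986] 0.03847184386817239
[240, 77, 148, 5, 510] [597.7 290.8] [109.9   2.4] 10.6
[245, 169, 16, 58, 878] [569.6 189.1] [52.3 12.8] 100.6
[242, 280, 47, 4, 188] [596.3 107.4] [44.3  3.4] 10.1
[333, 280, 19, 4, 61] [669.  120.4] [17.5  3.4] 10.1
[0, 351, 41, 29, 627] [358.4 -46.2] [42. 42.] 96.9
```

```bash
python3 - <<'E'
from h import *
p=cv2.imread("pics/t15.png")[:,:,::-1]; cp=bot.camera_params("top")
n,l,st,ce=cv2.connectedComponentsWithStats((p.min(2)>120).astype(np.uint8))
for i in range(1,n):
    w=px2w(cp,ce[i],.015)[0]*1000
    if st[i,4]>8 and 400<w[0]<700 and -260<w[1]<0: print(st[i],w.round(),np.round(rect(cp,l==i,.015)[1]),rect(cp,l==i,.015)[2].round(1))
E
```

```text
[302 142   5   8  37] [ 660. -109.   15.] [21. 12.] 179.1
[316 143   5   8  37] [ 658. -150.   15.] [21. 12.] 178.9
[330 144   4   7  28] [ 656. -190.   15.] [18.  9.] 178.7
[270 172   3  17  41] [562. -12.  15.] [47.  6.] 179.4
[314 173   5  14  60] [ 561. -142.   15.] [38. 12.] 178.9
[333 172   5  15  68] [ 562. -198.   15.] [41. 12.] 178.7
[314 209   5  11  55] [ 461. -141.   15.] [29. 12.] 178.9
```

Call:
step_arm([
  [[0,0,50],0],
  [[0,0,85],0],
  [[0,0,91],0],
  [[0,0,91],0],
])

```text
clock: 37.3
eef_pos: [0.5706, 0.1888, 0.11]
tool_rot: [0.642, 0.767, 0.0, 0.0]
ft_force: [-0.3, -0.2, 0.2]
grip_width: 0.0384
grasp_force: 0.0
```

All six keys lie in their lanes. Now I'll grip the handle and pull the cover shut.

Call:
step_arm([
  [[0,0,0],0],
  [[0,0,0],0],
  [[0,0,0],0],
  [[0,0,0],0],
  [[0,-30,0],0],
  [[0,-60,0],0],
  [[0,-90,0],0],
  [[0,-115,0],0],
  [[0,-122,0],0],
  [[0,-125,0],0],
  [[0,-127,0],0],
  [[0,-127,0],0],
], claw=1)

```text
clock: 38.8
eef_pos: [0.4477, 0.1669, 0.1115]
tool_rot: [0.642, 0.767, 0.002, 0.002]
ft_force: [1.0, -0.2, 9.2]
grip_width: 0.0122
grasp_force: 62.1
```

Call:
step_arm([
  [[0,-2,0],0],
  [[0,-4,0],0],
  [[0,-4,0],0],
  [[0,-4,0],0],
])

```text
clock: 39.3
eef_pos: [0.4463, 0.1667, 0.1116]
tool_rot: [0.642, 0.767, 0.004, 0.003]
ft_force: [7.9, -0.4, 1.5]
grip_width: 0.0122
grasp_force: 61.2
```

Call:
step_arm([
  [[0,0,0],0],
  [[0,0,0],0],
  [[0,0,0],0],
  [[0,0,-40],0],
  [[0,0,-90],0],
  [[0,0,-140],0],
  [[0,0,-180],0],
  [[0,0,-180],0],
], claw=0.1)

```text
clock: 40.3
eef_pos: [0.4426, 0.1662, 0.2928]
tool_rot: [0.642, 0.767, 0.003, 0.002]
ft_force: [-0.9, 0.3, -0.7]
grip_width: 0.0384
grasp_force: 0.0
```

```bash
python3 - <<'E'
from h import *
p,d,cp=look("w16"); o=bot.get_obs(); print(o["clock"],o["eef_pos"],o["grip_width"],o["ft_force"])
comps(cp,hue(p,5,25),.05)
for n,z in [("cover",.026),("tray",.022)]:
    for r in bot.trace(n,"wrist")[:1]: print(n,r["score"],*rect(cp,r["pixels"],z))
p,d,cp=look("t16","top")
n,l,st,ce=cv2.connectedComponentsWithStats((p.min(2)>120).astype(np.uint8))
for i in range(1,n):
    w=px2w(cp,ce[i],.015)[0]*1000
    if st[i,4]>8 and 400<w[0]<700 and -260<w[1]<0: print(st[i],w.round(),np.round(rect(cp,l==i,.015)[1]),rect(cp,l==i,.015)[2].round(1))
E
```

```text
40.35 [0.44163655 0.16583236 0.29055805] 0.0384541283529006 [ 0.06445656  0.39979473 -0.1794116 ]
[245, 84, 107, 3, 319] [475.1 269.3] [113.6   2. ] 10.1
[250, 151, 11, 42, 459] [446.9 166.7] [50.  12.1] 99.9
[246, 238, 41, 3, 87] [476.6  81.5] [51.6  2.9] 9.9
[301, 238, 34, 3, 101] [542.1  92.9] [42.8  2.9] 9.9
[431, 320, 40, 31, 433] [778.3 -29. ] [74.1 22.7] 145.7
[137, 331, 28, 36, 539] [ 354.6 -136.5] [81.4 35.6] 64.8
cover 0.83 [496.40411377 172.62109375] [202.73977661132812, 124.80622863769531] 99.71201
tray 0.86 [559.28283691 183.54214478] [252.73587036132812, 206.8639678955078] 9.860192
[302 142   5   8  37] [ 660. -109.   15.] [21. 12.] 179.1
[316 143   5   8  37] [ 658. -150.   15.] [21. 12.] 178.9
[330 144   5   7  32] [ 656. -191.   15.] [18. 12.] 178.7
[270 172   3  29  80] [543. -12.  15.] [81.  6.] 179.4
[314 173   5  14  65] [ 560. -142.   15.] [38. 12.] 178.9
[333 172   5  15  68] [ 562. -198.   15.] [41. 12.] 178.7
[314 209   5  11  55] [ 461. -141.   15.] [29. 12.] 178.9
```

View pics/w16.png

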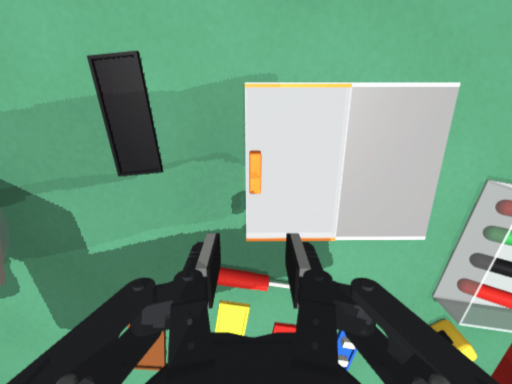

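View w16: the cover is flush with the tray's near edge, with its handle at (255,172), after 125 mm of travel. All six keys are still in their lanes and the robot touches nothing, so I'll hand in.

```bash
python3 -c "
from workcell import bot
print(bot.job_done())"
```

```text
the job is handed in; nothing more can be done
None
```

I opened the cover, sorted all six keys that were present (3 short into blue, 1 medium into yellow, 2 long into red), slid the cover shut again, and handed the job in at about 40 s; the hand-in gave no verdict.

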